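Lift a freshly lacquered speaker grille with a spatula and lay it on the drying rack

TASK

The round speaker grille lying on the spray board in front of two dowels has just been lacquered: take the spatula, slide its blade under the grille (the dowels keep it from running away), lift it off the board and lay it gently, flat and centred, across the two rails of the drying rack. Then lay the spatula flat on the black rubber mat it came from, lengthwise within the mat and pointing the same way as before. The fingers must not touch the grille, the spatula must not be pressed hard on the board or the rack, and everything else stays where it stands.

Things in the scene. Friction and masses are not known exactly. Their poses are not given: they have to be found in the camera images.
- grille: Round dark steel speaker grille with dark dots, face up, about 0.16 kg. Disc 104 mm in diameter, 6.5 thick; underside flat out to radius 40 mm, from there bevelled up to the rim, whose lower edge is 3.5 mm above the underside. Origin: centre of the underside; z up. Too wide for the gripper.
- board: Plywood spray board, fixed, 170 (x) by 160 mm; its top is 20 mm above its origin, and 14 to 20 mm above the table. Front faces its -x, to the robot. Two dowels, 10 mm thick, 16 mm high, stand on it at x = 64.2, y = +-36 mm (62 mm clear between): a grille pushed to +x stops against both with its centre at x = 20, y = 0.
- board_top (a point): On the top of the spray board, where the centre of the grille's underside lies when the grille rests against both dowels; axes as the board's.
- rack: Wooden drying rack, fixed: base plate 110 by 110 mm, 8 thick, with two upright rails along its x, each 100 long, 10 thick, top 50 mm above the table, centred at y = +-38 mm (66 mm clear between, open at both ends). Origin: centre of the base, on the table; x points away from the robot.
- rack_top (a point): Middle of the rack between the rails, level with their tops, 50 mm above the rack's origin: where the centre of the grille's underside belongs.
- spatula: Cranked spatula, 0.15 kg, lying on its blade: steel blade 85 mm long (x 0 to 85), 50 wide, 2 thick, flat underside at z = 0; 24 mm wide neck rising backward from the blade's rear end; wooden handle x -124 to -24, 20 wide (y), z 27 to 53. Origin: middle of the blade's rear end, underside; x to the blade's tip, z up.
- spatula_grip (a point): Grip point inside the handle, near its front: x = -46, z = 40 mm in the spatula's frame; the fingers close along the spatula's y.
- spatula_tip (a point): Middle of the blade's front edge, on the underside (x = 85 mm).
- mat: Black rubber mat, fixed, 240 mm (x) by 130 mm (y), 3 mm thick, where the spatula lies at the start with the middle of its length (x = -20 mm in its frame) near the mat's middle, pointing along the mat's x. Origin: centre of the underside.
- jar: Bystander: jar, 64 mm across, 75 mm high.
- tape: Bystander: roll of tape, 90 mm across, 22 mm high.
- cap: Bystander: small round metal cap, 52 mm across, 8 mm high.
There are look-alikes about, which are no part of the job. What is shaped like the spatula but red is not meant.

How it is judged:
On the way, in this order (a step that is already met when the one before it is completed fails the run):
1. the grille is carried on the spatula, at least 25 mm clear of the board's top (z of grille in the frame of board_top above 0.025 m and contact force between spatula and grille above 0.3 N), for 0.2 s.
2. the grille lies on the rack, the spatula withdrawn from it (contact force between grille and rack above 0.3 N and horizontal distance between grille and rack_top below 0.02 m and contact force between spatula and grille below 0.05 N), for 0.2 s.
At the end, for the whole second after the job is handed in: Grille still, level (0.08 rad), on the rails, centre within 20 mm of the rack's middle. Spatula still, flat on the mat (within 10 mm), pointing along the mat's +x within 0.5 rad, tip and grip within its width, tip at most 20 mm past its end, blade rear at most 20 mm short of its middle (horizontal distance between grille and rack_top below 0.02 m and z of grille in the frame of rack_top between -0.004 and 0.004 m and angle between grille's own z axis and vertical below 0.08 rad and linear speed of each of grille, spatula below 0.02 m/s and contact force between grille and rack above 0.3 N and z of spatula in the frame of mat between -0.002 and 0.01 m and angle between spatula's own z axis and vertical below 0.12 rad and x of spatula_tip in the frame of mat between 0.04 and 0.14 m and x of spatula in the frame of mat above -0.02 m and y of spatula_tip in the frame of mat between -0.065 and 0.065 m and y of spatula_grip in the frame of mat between -0.065 and 0.065 m and angle between the x axis of spatula and the x axis of mat, either way round below 0.5 rad); the robot touches nothing.
It fails at once if the fingers touch the grille (contact force between the fingers and grille above 0.3 N).
It fails at once if the spatula is pressed on the board or the rack with more than 45 N (contact force between spatula and board above 45 N or contact force between spatula and rack above 45 N).
It fails at once if the grille strikes or is pressed on the rack with more than 30 N (contact force between grille and rack above 30 N).
It fails at once if the grille is tipped over (more than 0.6 rad) (angle between grille's own z axis and vertical above 0.6 rad).
It fails at once if the jar, the tape or the cap is moved more than 30 mm (distance of any of jar, tape, cap from where it was at the start of the episode above 0.03 m).
It also fails if it takes over 64 s, if anything falls off the work surface, if the arm or the gripper's body presses on something with over 40 N, if the wrist force passes 120 N, or if a joint passes its speed limit or range.

ROBOT

A 6-joint arm with a two-finger parallel gripper is mounted at the origin on the work surface. World frame = base frame: x ahead of the robot, y to its left, z up, the work surface at z = 0. Lengths are in m, angles in rad, forces in N, time in s.
With the tool pointing down it reaches from about 0.375 to 0.9 m from the base axis. Payload 3.1 kg.
Tool frame: the origin (TCP) lies at the very end of the fingers, on their centre line; the grasp point (between the pads) lies 19 mm behind it (manip.pinch_z is the distance from the TCP to the grasp point, in m); z points along the fingers, y is the line along which they close (so a half turn about z gives the same grasp; the last joint's range is limited). The gripper opens to 85 mm and grips with 20 to 120 N. Pads are 22 mm wide; open, the fingers measure 114 mm over their backs; the gripper's body (76 mm by 85 mm) begins 54 mm behind the grasp point. The pads swing forward as they close: fully open they stand 13 mm farther back than shut.
Start: joints at [1.141, 0.527, 1.433, -0, 1.181, -0.178], TCP at [0.155, 0.605, 0.231] pointing down, gripper open.
Joint ranges: [-3.08, 3.08], [-0.75, 2.2], [0.22, 2.44], [-1.43, 4.57], [0, 2.65], [-2.85, 2.85]. Speed limits (rad/s): [2.79, 2.79, 3.14, 3.14, 3.14, 3.14].

INTERFACE

Orientations are given as a unit quaternion [x, y, z, w].
In Python, from station import manip gives the robot as it stands.
- The arm moves only by the tool servo_tool, never from a script. Its argument "commands" is one flat list of numbers, 7 for each row, row after row: the shift along the tool's x, y, z each as a share of 500 mm, from -1 to 1, then the turn, a rotation vector about the tool's x, y, z each as a share of 360 degrees, from -1 to 1, then the opening, from -1 (shut) to 1 (fully open). In form: [dx, dy, dz, rx, ry, rz, claw, dx, dy, dz, rx, ry, rz, claw, ...]. A call has 1 to 12 rows; each row shifts and turns the commanded pose from where the row before left it, along the tool's axes as they then stand; what a row does not reach is not made up. A row lasts 1/12 s, in which the tool goes at most 41.7 mm and 7.16 degrees, less where a joint would pass 70% of its speed; a pose out of reach is approached as far as the arm can. A call with a number of a shift or a turn outside -1 to 1 is refused whole. A call with a gripper value outside its range is refused whole. The fingers move at their own pace and stop on an object; "force" is the grip in N (left out, the last holds). Time passes only in rows, so rows that do not move let the fingers close. It gives the time, the measured TCP pose, the force, the opening and the grip force at its end, in the units of the state.
- manip.sense(): the state, without advancing time (a new reading comes with each control period).
- manip.snapshot(name): name is "scene" or "top" or "wrist"; returns a dict with "img" (420x560x3 uint8, red, green, blue), "mtx" (3x3 intrinsics, pixels), "world_to_cam" (4x4, takes a point from world to camera coordinates). Camera axes: x right, y up, looking along -z (the intrinsics and any distortion apply to the point x, -y, -z); pixel columns grow to the right and rows downward; lengths in m; the calibration is good to about 2 mm. A picture is of the moment at which its call begins. There is no depth.
- manip.sign_off(): hands the job in; it is judged then, once.
Trained networks look in a picture, given as the dict that the camera call returned (one of the last four; its "shot" number tells which), for a name from the list of things; names that differ only in an ending like _2 or _b are one class to them, and where a whole thing is asked for, a point or a joint stands for the part that bears it (a point fixed in the world has none). Each returns a list of dicts, best first, with "conf" (0 to 1); they miss things now and then, are a little off and sometimes report something else, mostly with a low value. They report only what shows in the picture. A call takes as long as a camera call. They do not tell look-alikes from the thing itself.
- manip.look_for(picture, query): "box" ([left, top, width, height] in pixels, round what is visible of it).
- manip.silhouettes(picture, query): "pixels" (420x560 bool, what is visible of it) and "box" ([left, top, width, height] in pixels, round what is visible of it).
The state is a dict: "t": time; "q": joint angles; "qd": joint speeds; "tau": joint torques, N m; "tcp_pos": TCP position; "tool_rot": TCP orientation; "force": force on the tool from outside, world axes, zero at the start; "ft_torque": the same for the moment, N m; "finger_gap": opening from 0.0 (shut) to 1.0 (fully open); "gripper_force": force on a finger pad.
Only numpy, scipy, OpenCV 4.12 (cv2) and the standard library are available. Lean on these libraries where they do the work, as an engineer would, in place of code of your own. Each camera call takes 0.05 s, during which the arm holds its last target. There are 200 camera calls.

## Working session

There is one attempt and no reset: what is moved stays moved. The work goes in short steps, Python scripts to look and compute and a tool call to move; the robot and the scene stay as the last step left them, time stands still between calls to the robot, and variables do not carry over. Pictures are saved under pics/ and viewed, at most 10 in all, crops included, and the job is handed in when it is done.

Besides the shell and the picture viewer there is one more tool, called after "Emit:" as name(argument=value, ...), one argument or row to a line, values as JSON. servo_tool: Moves the arm, as the interface text tells. Its arguments: {"type":"object","properties":{"commands":{"type":"array"},"force":{"type":"number"}},"required":["commands"]}

```bash
ls; mkdir -p pics
python3 - <<'E'
from station import manip
import cv2,numpy as np,pickle
s=manip.sense();print(s)
for n in ("top","scene"):
    p=manip.snapshot(n);cv2.imwrite(f"pics/{n}0.png",p["img"][:,:,::-1]);pickle.dump(p,open(f"{n}0.pkl","wb"))
    print(n,p["mtx"],p["world_to_cam"],[k for k in p])
    for q in ("grille","board","rack","spatula","mat","jar","tape","cap"):
        print(q,[(np.round(d["box"]).tolist(),round(d["conf"],2)) for d in manip.look_for(p,q)[:4]])
E
```

```text
pics
{'t': 0.0, 'q': array([ 1.14148515e+00,  5.28497637e-01,  1.43392183e+00, -1.32745847e-05,
        1.18139907e+00, -1.78519633e-01]), 'qd': array([-0.00094709, -0.00057383, -0.00197309, -0.00066231,  0.0002647 ,
        0.0014988 ]), 'tau': array([-3.58295501e-04, -4.42351520e+01, -1.78021038e+01, -2.05556817e-04,
        8.51284247e-03,  5.39442283e-06]), 'tcp_pos': array([0.15478556, 0.60477793, 0.23030808]), 'tool_rot': array([ 1.25064825e-01,  9.92147948e-01, -1.06377452e-03, -3.27200855e-04]), 'force': array([0.02518425, 0.36948105, 1.06625301]), 'ft_torque': array([-0.02777946, -0.00781076,  0.01768291]), 'gripper_force': 0.0, 'finger_gap': 0.9984309439128755}
top [[424.31890791   0.         275.28689243]
 [  0.         424.31890791 209.46878135]
 [  0.           0.           1.        ]] [[-0.02470929 -0.99968211 -0.00501366 -0.01594976]
 [ 0.99567695 -0.02505886  0.08943976 -0.4461815 ]
 [-0.08953696 -0.00278199  0.99597961 -1.08372196]
 [ 0.          0.          0.          1.        ]] ['img', 'mtx', 'world_to_cam', 'shot']
grille [([272.0, 91.0, 31.0, 36.0], 0.65), ([
[... 412 characters left out ...]
.         407.65082702 203.00850142]
 [  0.           0.           1.        ]] [[-0.7108292   0.70330786  0.00893865  0.33874139]
 [-0.59386439 -0.60692806  0.52816987  0.24783262]
 [ 0.37689114  0.37013022  0.84909169 -1.14094885]
 [ 0.          0.          0.          1.        ]] ['img', 'mtx', 'world_to_cam', 'shot']
grille [([292.0, 321.0, 56.0, 53.0], 0.9), ([230.0, 183.0, 83.0, 62.0], 0.68)]
board [([266.0, 288.0, 111.0, 121.0], 0.92)]
rack [([131.0, 149.0, 59.0, 60.0], 0.7)]
spatula [([228.0, 186.0, 86.0, 58.0], 0.94), ([230.0, 71.0, 68.0, 24.0], 0.62)]
mat []
jar [([267.0, 291.0, 114.0, 123.0], 0.5)]
tape [([159.0, 244.0, 46.0, 41.0], 0.66)]
cap [([246.0, 158.0, 17.0, 17.0], 0.57)]
```

Run:
```python
import cv2
for n in("top","scene"):
    a=cv2.imread(f"pics/{n}0.png");cv2.imwrite(f"pics/{n}0b.png",cv2.resize(a,(800,600),interpolation=cv2.INTER_CUBIC))
```

```text
(no output)
```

View pics/top0b.png

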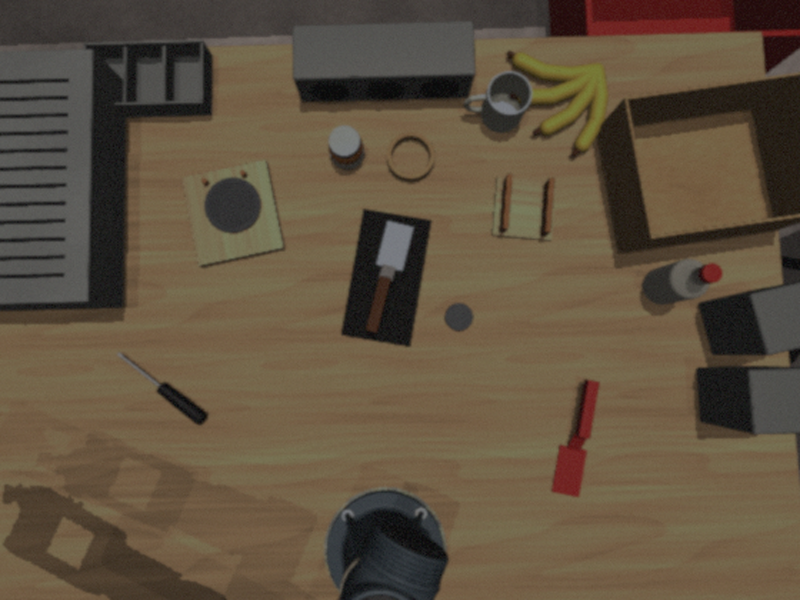

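View pics/scene0b.png

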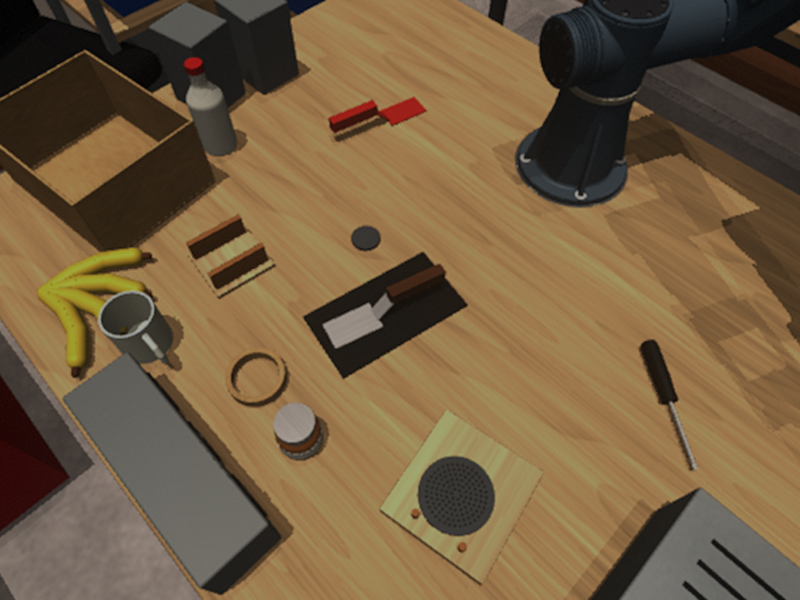

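Top view (800-px picture): brown-handled spatula at (390,275) on the black mat, a red look-alike at (575,440), board with grille at (233,205) and dowels at (207,182)/(243,174), rack at (525,205), tape (410,158), jar (345,145), cap (458,317). The meant spatula is the steel blade with the wooden handle on the mat; the red one is excluded by colour.

```bash
cat > h.py <<'E'
import numpy as np,cv2,pickle
from station import manip
def plane(p,px,z):
    px=np.atleast_2d(px).astype(float);K=p["mtx"];W=p["world_to_cam"];R=W[:3,:3];c=-R.T@W[:3,3]
    d=np.c_[(px[:,0]-K[0,2])/K[0,0],-(px[:,1]-K[1,2])/K[1,1],-np.ones(len(px))]@R
    return c+d*((z-c[2])/d[:,2])[:,None]
def proj(p,X):
    X=np.atleast_2d(X);K=p["mtx"];W=p["world_to_cam"];q=X@W[:3,:3].T+W[:3,3]
    return np.c_[K[0,0]*q[:,0]/-q[:,2]+K[0,2],K[1,1]*-q[:,1]/-q[:,2]+K[1,2]]
def cont(m): return max(cv2.findContours(m.astype(np.uint8),cv2.RETR_EXTERNAL,cv2.CHAIN_APPROX_NONE)[0],key=cv2.contourArea)[:,0]
def rect(p,m,z):
    P=plane(p,cont(m),z)[:,:2];r=cv2.minAreaRect((P*1000).astype(np.float32));return np.round(r[0],1),np.round(r[1],1),round(r[2],1)
E
python3 - <<'E'
from h import *
for n in("top","scene"):
    p=manip.snapshot(n)
    for q,z in(("mat",.003),("board",.017),("rack",.008),("grille",.022),("spatula",.005),("cap",.008),("tape",.022),("jar",.075)):
        for d in manip.silhouettes(p,q)[:3]:
            m=d["pixels"]
            if m.sum()<20: continue
            print(n,q,round(d["conf"],2),np.round(d["box"]).tolist(),rect(p,m,z))
im=cv2.imread("pics/scene0.png");c=im[130:290,110:390]
cv2.imwrite("pics/crop1.png",cv2.resize(c,(800,457),interpolation=cv2.INTER_CUBIC))
E
```

```text
top mat 0.72 [240.0, 150.0, 62.0, 92.0] (array([490. , -15.1]), array([130.1, 240.1]), 78.7)
top board 0.92 [124.0, 114.0, 76.0, 70.0] (array([614.4, 266.1]), array([176.1, 165.8]), 10.6)
top rack 0.64 [346.0, 122.0, 43.0, 47.0] (array([ 613.9, -273.5]), array([113.3, 119.7]), 84.5)
top grille 0.57 [144.0, 128.0, 39.0, 34.0] (array([629.1, 265.9]), array([101.2, 102.3]), 43.9)
top spatula 0.67 [386.0, 265.0, 34.0, 83.0] (array([ 191. , -349.6]), array([ 51. , 209.1]), 76.6)
top spatula 0.56 [256.0, 158.0, 32.0, 78.0] (array([488.4, -16.1]), array([ 50.3, 207.4]), 74.8)
top tape 0.57 [271.0, 92.0, 33.0, 35.0] (array([711.6, -65.4]), array([89.2, 91.4]), 44.1)
top jar 0.74 [230.0, 88.0, 26.0, 31.0] (array([713.7,  50.5]), array([80.2, 59. ]), 25.0)
scene mat 0.71 [212.0, 176.0, 116.0, 90.0] (array([492.1, -12.4]), array([131.2, 242.7]), 78.7)
scene board 0.96 [266.0, 290.0, 113.0, 120.0] (array([618.8, 268.4]), array([173.6, 163.6]), 10.7)
scene board 0.72 [131.0, 148.0, 61.0, 62.0] (array([ 613. , -274.7]), array([141.2, 114.6]), 81.8)
scene board 0.68 [247.0, 159.0, 19.0, 17.0] (array([ 419.7, -135.4]), array([54.9, 50.1]), 84.6)
scene rack 0.85 [129.0, 153.0, 62.0, 60.0] (array([ 609.2, -280.7]), array([139.3, 113.9]), 83.1)
scene grille 0.72 [294.0, 318.0, 53.0, 54.0] (array([628.7, 267.2]), array([102.8, 101.8]), 13.9)
scene spatula 0.79 [229.0, 188.0, 84.0, 54.0] (array([477.6, -16.6]), array([ 57.1, 229.4]), 78.9)
scene spatula 0.66 [230.0, 69.0, 65.0, 26.0] (array([ 179.1, -363.7]), array([ 76.8, 196.1]), 55.8)
scene cap 0.56 [247.0, 158.0, 16.0, 20.0] (array([ 416.1, -142.2]), array([50.4, 48.2]), 45.7)
scene tape 0.71 [211.0, 177.0, 117.0, 89.0] (array([498.7,  -5.1]), array([128.5, 235.5]), 79.0)
scene tape 0.64 [160.0, 245.0, 42.0, 38.0] (array([716.6, -59.5]), array([95.5, 87. ]), 74.7)
scene jar 0.64 [194.0, 281.0, 35.0, 36.0] (array([730. ,  69.5]), array([74.7, 62.3]), 51.6)
```

View pics/crop1.png

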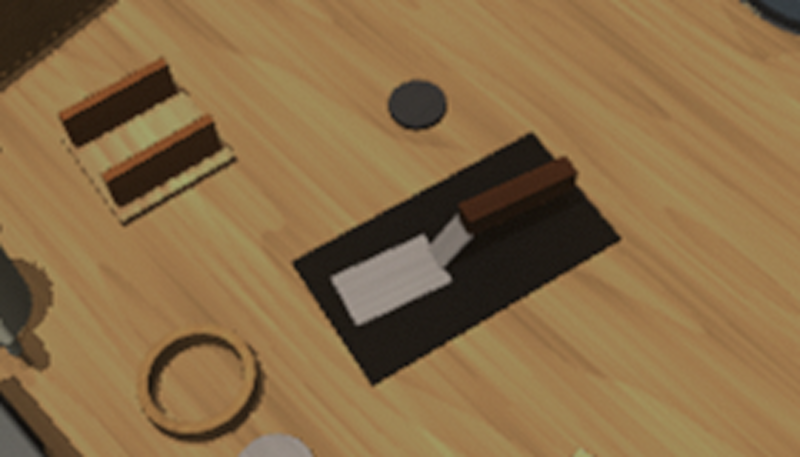

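Confirmed: in the crop the spatula meant has a steel blade with tip near (345,305) and a wooden handle at (520,190) on the mat. Setting out.

Emit:
servo_tool(
  commands=[-0.0453, -0.0518, 0, 0, 0, 0, 1, -0.0453, -0.0518, 0, 0, 0, 0, 1, -0.0453, -0.0518, 0, 0, 0, 0, 1, -0.0453, -0.0518, 0, 0, 0, 0, 1, -0.0453, -0.0518, 0, 0, 0, 0, 1, -0.0453, -0.0518, 0, 0, 0, 0, 1, -0.0453, -0.0518, 0, 0, 0, 0, 1, -0.0453, -0.0518, 0, 0, 0, 0, 1, -0.0453, -0.0518, 0, 0, 0, 0, 1, -0.0453, -0.0518, 0, 0, 0, 0, 1, -0.0453, -0.0518, 0, 0, 0, 0, 1, -0.0453, -0.0518, 0, 0, 0, 0, 1],
  force=100,
)

```text
t: 2.8
tcp_pos: [0.3419, 0.2355, 0.2317]
tool_rot: [0.125, 0.992, 0.0, 0.0]
force: [1.5, 1.3, 0.4]
finger_gap: 1.0
gripper_force: 0.0
```

Emit:
servo_tool(
  commands=[-0.0453, -0.0518, 0, 0, 0, 0, 1, -0.0453, -0.0518, 0, 0, 0, 0, 1, -0.0453, -0.0518, 0, 0, 0, 0, 1, -0.0453, -0.0518, 0, 0, 0, 0, 1, -0.0453, -0.0518, 0, 0, 0, 0, 1, -0.0453, -0.0518, 0, 0, 0, 0, 1, -0.0453, -0.0518, 0, 0, 0, 0, 1, -0.0453, -0.0518, 0, 0, 0, 0, 1, 0, 0, 0, 0, 0, 0, 1, 0, 0, 0, 0, 0, 0, 1],
)

```text
t: 3.63
tcp_pos: [0.4664, -0.0105, 0.2314]
tool_rot: [0.127, 0.992, -0.0, 0.0]
force: [-0.4, 0.6, -1.3]
finger_gap: 0.997
gripper_force: 0.0
```

Run:
```python
from h import *
s=manip.sense();print(s["t"],s["tcp_pos"],s["tool_rot"])
p=manip.snapshot("wrist");pickle.dump(p,open("w1.pkl","wb"))
W=p["world_to_cam"];print("cam",-W[:3,:3].T@W[:3,3],W[:3,:3])
im=p["img"][:,:,::-1].copy()
for d in manip.silhouettes(p,"spatula")[:2]:
    if d["pixels"].sum()>50: print(d["conf"],d["box"],rect(p,d["pixels"],.005))
cv2.imwrite("pics/w1.png",im)
```

```text
3.6333 [ 0.4663841  -0.01049103  0.23139077] [ 1.26823724e-01  9.91925172e-01 -1.90714351e-05  4.43346503e-04]
cam [0.4028602  0.00655059 0.37334629] [[ 2.52220752e-01  9.67669713e-01  1.36917300e-04]
 [-9.34557001e-01  2.43626697e-01 -2.59324593e-01]
 [-2.50973911e-01  6.52790869e-02  9.65790214e-01]]
0.88 [256.2, 84.9, 49.9, 203.8] (array([487.5, -12.5]), array([ 51.5, 211.2]), 73.3)
```

View pics/w1.png

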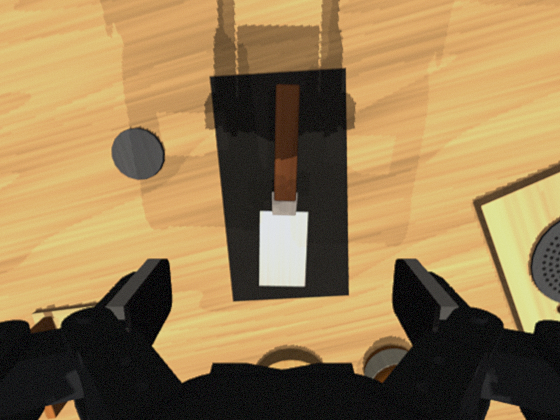

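The wrist view shows the spatula fully: handle (288,85) to (285,200), blade (259–308, 211–287) on the mat.

Run:
```python
from h import *
p=pickle.load(open("w1.pkl","rb"));im=p["img"].astype(int)
m=(im.min(2)>170);m[:200]=0;m[300:]=0;m[:,:240]=0;m[:,330:]=0
r=rect(p,m,.005);print("blade",r)
h=((im[:,:,0]-im[:,:,2])>25)&(im[:,:,0]<140);h[:86]=0;h[202:]=0;h[:,:268]=0;h[:,305:]=0
print(np.flatnonzero(h.any(1))[[0,-1]],np.flatnonzero(h.any(0))[[0,-1]]);print("handle",rect(p,h,.056))
mm=(im.max(2)<60);mm[:60]=0;mm[305:]=0;mm[:,:215]=0;mm[:,:]=mm;mm[:,345:]=0
for c in ((211,77),(345,69),(348,294),(233,300)): print(plane(p,c,.003)[0,:2])
```

```text
blade (array([547.6, -30.3]), array([49.5, 84.5]), 73.8)
[ 86 201] [274 299]
handle (array([436.4,   1.5]), array([20. , 97.6]), 74.4)
[ 0.36108981 -0.0521528 ]
[0.38624661 0.07285189]
[0.61834671 0.02667212]
[ 0.59317097 -0.0993752 ]
```

Emit:
servo_tool(
  commands=[0.0044, 0.0035, 0.04, 0, 0, 0.0039, 0.2, 0.0044, 0.0035, 0.04, 0, 0, 0, 0.2, 0, 0, 0.04, 0, 0, 0, 0.2, 0, 0, 0.04, 0, 0, 0, 0.2, 0, 0, 0.04, 0, 0, 0, 0.2, 0, 0, 0.04, 0, 0, 0, 0.2, 0, 0, 0.04, 0, 0, 0, 0.2, 0, 0, 0.04, 0, 0, 0, 0.2, 0, 0, 0.04, 0, 0, 0, 0.2, 0, 0, 0.03, 0, 0, 0, 0.2, 0, 0, 0.016, 0, 0, 0, 0.2, 0, 0, 0.008, 0, 0, 0, 0.2],
)

```text
t: 4.73
tcp_pos: [0.461, -0.003, 0.0235]
tool_rot: [0.136, 0.991, 0.0, -0.001]
force: [-0.7, 0.0, -0.4]
finger_gap: 0.598
gripper_force: 0.0
```

Emit:
servo_tool(
  commands=[0, 0, 0, 0, 0, 0, -1, 0, 0, 0, 0, 0, 0, -1, 0, 0, 0, 0, 0, 0, -1, 0, 0, 0, 0, 0, 0, -1, 0, 0, 0, 0, 0, 0, -1, 0, 0, 0, 0, 0, 0, -1],
  force=100,
)

```text
t: 5.23
tcp_pos: [0.4624, -0.0042, 0.0251]
tool_rot: [0.137, 0.991, 0.0, 0.001]
force: [-0.6, 2.9, 6.1]
finger_gap: 0.216
gripper_force: 97.2
```

Emit:
servo_tool(
  commands=[0, 0, -0.01, 0, 0, 0, -1, 0, 0, -0.03, 0, 0, 0, -1, 0, 0, -0.04, 0, 0, 0, -1, 0, 0, -0.04, 0, 0, 0, -1, 0.026, 0.0394, -0.04, 0, 0, 0, -1, 0.026, 0.0394, -0.04, 0, 0, 0, -1, 0.026, 0.0394, -0.04, 0, 0, 0, -1, 0.026, 0.0394, -0.04, 0, 0, 0, -1, 0.026, 0.0394, -0.04, 0, 0, 0, -1, 0.026, 0.0394, -0.03, 0, 0, 0, -1, 0.026, 0.0394, 0, 0, 0, 0, -1, 0.026, 0.0394, 0, 0, 0, 0, -1],
)

```text
t: 6.23
tcp_pos: [0.4045, 0.1765, 0.2005]
tool_rot: [0.137, 0.991, 0.0, 0.001]
force: [0.7, 0.6, -1.8]
finger_gap: 0.215
gripper_force: 97.5
```

Emit:
servo_tool(
  commands=[0.026, 0.0394, 0, 0, 0, 0, -1, 0.026, 0.0394, 0, 0, 0, 0, -1, 0, 0, 0, 0, 0, -0.0125, -1, 0, 0, 0, 0, 0, -0.0125, -1, 0, 0, 0, 0, 0, -0.0125, -1, 0, 0, 0, 0, 0, -0.0125, -1, 0, 0, 0, 0, 0, -0.0125, -1, 0, 0, 0, 0, 0, -0.0115, -1, 0, 0, 0, 0, 0, 0, -1, 0, 0, 0, 0, 0, 0, -1],
)

```text
t: 7.07
tcp_pos: [0.39, 0.2203, 0.1992]
tool_rot: [-0.094, 0.996, -0.0, -0.001]
force: [0.2, -0.5, -0.8]
finger_gap: 0.216
gripper_force: 97.6
```

Run:
```python
from h import *
s=manip.sense();print(s["t"],s["tcp_pos"],s["tool_rot"],s["force"],s["ft_torque"])
p=manip.snapshot("wrist");pickle.dump(p,open("w2.pkl","wb"))
for q,z in (("grille",.0205),("board",.017),("spatula",.18)):
  for d in manip.silhouettes(p,q)[:2]:
    if d["pixels"].sum()>50: print(q,d["conf"],d["box"],rect(p,d["pixels"],z))
cv2.imwrite("pics/w2.png",p["img"][:,:,::-1])
```

```text
7.0667 [0.3899581  0.22033007 0.19920373] [-9.36183528e-02  9.95608012e-01 -1.85064825e-04 -5.06936157e-04] [ 0.1507209  -0.51111415 -0.84553299] [-0.0097584   0.03962577 -0.03825293]
spatula 0.89 [245.8, 68.0, 75.1, 301.7] (array([382.4, 218.4]), array([145.8,  36.1]), 11.6)
```

View pics/w2.png

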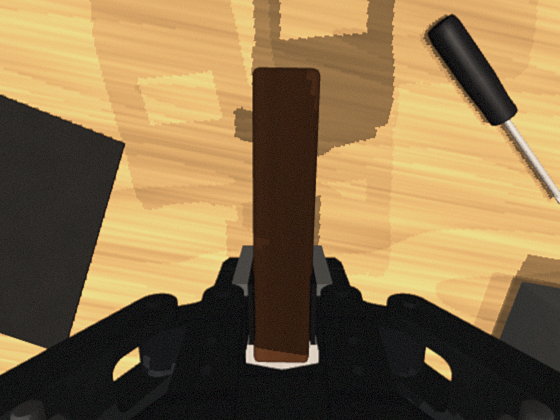

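The wrist view shows only the handle (253–318, 68–360) and the mat; the blade is hidden by the gripper, so I'll steer by the fixed cameras. Enlarged crops of board and rack from those:

Run:
```python
from h import *
t=pickle.load(open("top0.pkl","rb"));s=pickle.load(open("scene0.pkl","rb"))
r=lambda p,x,y,w,h:cv2.resize(p["img"][y:y+h,x:x+w,::-1],(400,300),interpolation=cv2.INTER_CUBIC)
# top board 120..204 x 63 rows@4.0 ; 
c=np.vstack([np.hstack([r(t,112,109,104,78),r(t,320,110,80,60)]),np.hstack([r(s,248,285,160,120),r(s,112,140,100,75)])])
cv2.imwrite("pics/c2.png",c)
```

```text
(no output)
```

View pics/c2.png

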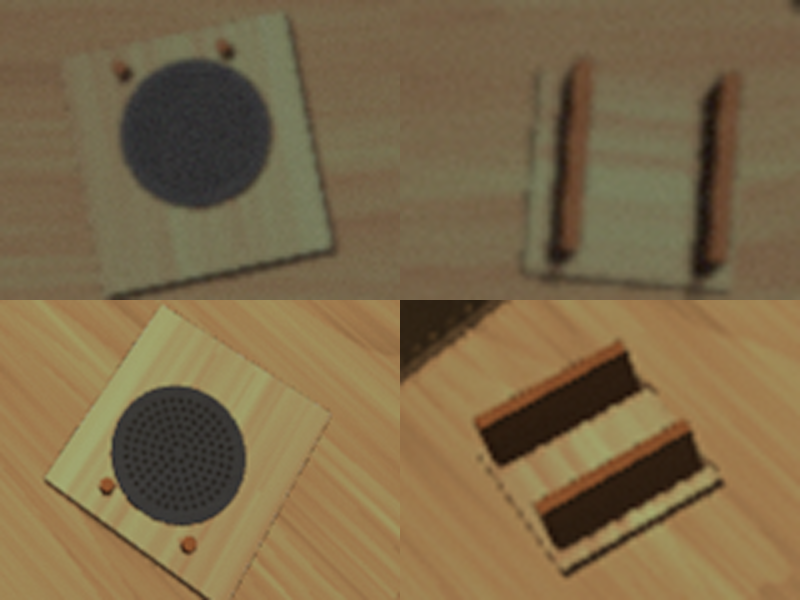

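The crops show the grille with both dowels beyond it (top-left panel: dowels (120,68), (224,47); grille centre (196,134)) and the rack's two rails running nearly along world x.

Run:
```python
from h import *
t=pickle.load(open("top0.pkl","rb"));s=pickle.load(open("scene0.pkl","rb"))
def P(p,pts,off,sc,z): return np.round(plane(p,np.array(pts)/sc+np.array(off)-.3,z)[:,:2]*1000,1)
ang=lambda v:np.round(np.degrees(np.arctan2(v[1],v[0])),1)
for n,D,C,G,A,B in (("top",P(t,[(120,68),(224,47)],(112,109),3.846,.033),P(t,[(66,60),(289,12),(333,247),(108,297)],(112,109),3.846,.017),P(t,[(196,134)],(112,109),3.846,.022),P(t,[(167,258),(183,60)],(320,110),5,.05),P(t,[(314,268),(332,75)],(320,110),5,.05)),
 ("scene",P(s,[(188,242),(107,184)],(248,285),2.5,.033),P(s,[(165,5),(330,113),(45,181)],(248,285),2.5,.017),P(s,[(178,155)],(248,285),2.5,.022),P(s,[(287,125),(140,208)],(112,140),4,.05),P(s,[(224,46),(78,123)],(112,140),4,.05))):
    print(n,"dowels",D.tolist(),"dist",np.linalg.norm(D[0]-D[1]),"yaw",ang(D[0]-D[1])-90,"mid",D.mean(0));a=np.radians(10.6)
    print(" grille if stopped",D.mean(0)-44.2*np.array([np.cos(a),np.sin(a)]),"seen",G,"corners",C.tolist())
    print(" rails",A.tolist(),B.tolist(),"yaw",ang(A[1]-A[0]),ang(B[1]-B[0]),"centre",(A+B).mean(0)/2, "gap",np.linalg.norm(A.mean(0)-B.mean(0)))
```

```text
top dowels [[671.7, 314.3], [684.5, 243.3]] dist 72.14457706577812 yaw 10.200000000000003 mid [678.1 278.8]
 grille if stopped [634.65425757 270.6693503 ] seen [[627.4 265.5]] corners [[683.2, 356.8], [713.1, 202.2], [547.5, 173.1], [516.9, 327.0]]
 rails [[561.4, -228.9], [664.6, -241.3]] [[554.3, -303.6], [654.7, -317.6]] yaw -6.9 -7.9 centre [ 608.75 -272.85] gap 75.97697019492156
scene dowels [[673.1, 314.4], [686.4, 244.8]] dist 70.85936776460818 yaw 10.799999999999997 mid [679.75 279.6 ]
 grille if stopped [636.30425757 271.4693503 ] seen [[630.3 267.1]] corners [[546.9, 177.2], [519.3, 329.7], [716.0, 208.1]]
 rails [[567.3, -228.8], [664.0, -240.7]] [[557.9, -303.6], [655.0, -316.5]] yaw -7.0 -7.6 centre [ 611.05 -272.4 ] gap 75.85993672552067
```

Emit:
servo_tool(
  commands=[-0.01, 0.0013, 0.03, 0, 0, 0, -1, -0.01, 0.0013, 0.035, 0, 0, 0, -1, -0.01, 0.0013, 0.04, 0, 0, 0, -1, -0.01, 0.0013, 0.04, 0, 0, 0, -1, -0.01, 0.0013, 0.04, 0, 0, 0, -1, -0.01, 0.0013, 0.04, 0, 0, 0, -1, -0.01, 0.0013, 0.03, 0, 0, 0, -1, -0.01, 0.0013, 0.025, 0, 0, 0, -1, 0, 0, 0.018, 0, 0, 0, -1, 0, 0, 0, 0, 0, 0, -1, 0, 0, 0, 0, 0, 0, -1],
)

```text
t: 8.18
tcp_pos: [0.4282, 0.2332, 0.05]
tool_rot: [-0.095, 0.996, -0.0, -0.001]
force: [0.2, 0.1, -1.3]
finger_gap: 0.219
gripper_force: 97.6
```

Run:
```python
from h import *
s=manip.sense();print(s["t"],s["tcp_pos"],s["tool_rot"],s["force"])
T=np.array(s["tcp_pos"]);u=np.array([.983,.182,0]);v=np.array([-.182,.983,0])
g=T+[0,0,-.0221]-0*u
pr=[g+u*a+v*b for a,b in((46,-25),(131,-25),(131,25),(46,25))] if 0 else [g+u*a/1000+v*b/1000 for a,b in((46,-25),(131,-25),(131,25),(46,25))]
o=[]
for n,(x,y,w,h) in(("top",(112,109,104,78)),("scene",(248,265,160,120))):
    p=manip.snapshot(n);im=np.ascontiguousarray(p["img"][:,:,::-1]);k=400/w
    c=cv2.resize(im[y:y+h,x:x+w],(400,300),interpolation=cv2.INTER_CUBIC)
    q=((proj(p,np.array(pr))-[x,y]+.5)*k).astype(int);cv2.polylines(c,[q],True,(0,0,255),1);o.append(c)
cv2.imwrite("pics/c3.png",np.hstack(o))
```

```text
8.1833 [0.42818844 0.2331564  0.05004859] [-9.45832682e-02  9.95516650e-01 -1.39539039e-04 -7.65409569e-04] [ 0.22585252  0.11795035 -1.34629989]
```

View pics/c3.png

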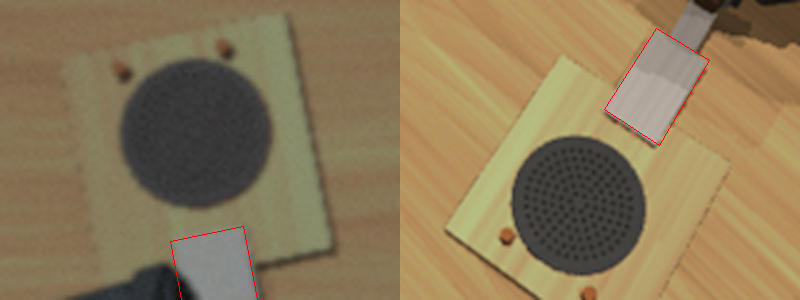

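Red model outline agrees with the blade in both views ((171–245, 226–240) top, tip near (632,128) scene). Now lower and feel for the board.

Emit:
servo_tool(
  commands=[0, 0, 0.006, 0, 0, 0, -1, 0, 0, 0.006, 0, 0, 0, -1, 0, 0, 0.003, 0, 0, 0, -1, 0, 0, 0, 0, 0, 0, -1],
)

```text
t: 8.62
tcp_pos: [0.4286, 0.2333, 0.0427]
tool_rot: [-0.095, 0.996, -0.0, -0.0]
force: [-0.7, 0.3, -1.7]
finger_gap: 0.215
gripper_force: 97.6
```

Emit:
servo_tool(
  commands=[0, 0, 0.002, 0, 0, 0, -1, 0, 0, 0, 0, 0, 0, -1],
)

```text
t: 8.78
tcp_pos: [0.4287, 0.2333, 0.0418]
tool_rot: [-0.095, 0.996, -0.0, -0.0]
force: [-0.3, -0.5, -0.2]
finger_gap: 0.214
gripper_force: 97.6
```

Emit:
servo_tool(
  commands=[0, 0, 0.002, 0, 0, 0, -1, 0, 0, 0, 0, 0, 0, -1],
)

```text
t: 8.95
tcp_pos: [0.4287, 0.2333, 0.0407]
tool_rot: [-0.095, 0.996, -0.0, -0.0]
force: [0.4, -1.1, -1.3]
finger_gap: 0.218
gripper_force: 97.6
```

Emit:
servo_tool(
  commands=[0, 0, 0.002, 0, 0, 0, -1, 0, 0, 0, 0, 0, 0, -1],
)

```text
t: 9.12
tcp_pos: [0.4288, 0.2333, 0.0397]
tool_rot: [-0.095, 0.996, 0.0, 0.0]
force: [-0.5, 0.6, -1.0]
finger_gap: 0.22
gripper_force: 97.6
```

Emit:
servo_tool(
  commands=[0, 0, 0.002, 0, 0, 0, -1, 0, 0, 0, 0, 0, 0, -1],
)

```text
t: 9.28
tcp_pos: [0.4287, 0.2333, 0.039]
tool_rot: [-0.095, 0.996, 0.0, 0.0]
force: [-2.5, -1.3, 3.7]
finger_gap: 0.219
gripper_force: 98.3
```

Emit:
servo_tool(
  commands=[-0.01, 0, 0, 0, 0, 0, -1, -0.01, 0, 0, 0, 0, 0, -1, -0.01, 0, 0, 0, 0, 0, -1, -0.01, 0, 0, 0, 0, 0, -1, -0.01, 0, 0, 0, 0, 0, -1, -0.01, 0, 0, 0, 0, 0, -1],
)

```text
t: 9.78
tcp_pos: [0.456, 0.2385, 0.0393]
tool_rot: [-0.095, 0.995, -0.0, -0.003]
force: [-7.1, -1.2, 11.6]
finger_gap: 0.219
gripper_force: 99.2
```

Emit:
servo_tool(
  commands=[-0.006, 0, 0, 0, 0, 0, -1, -0.006, 0, 0, 0, 0, 0, -1, -0.006, 0, 0, 0, 0, 0, -1, -0.006, 0, 0, 0, 0, 0, -1],
)

```text
t: 10.12
tcp_pos: [0.4665, 0.2406, 0.0395]
tool_rot: [-0.095, 0.995, -0.001, -0.004]
force: [-7.6, -1.8, 11.5]
finger_gap: 0.218
gripper_force: 99.5
```

```bash
cat > look.py <<'E'
import sys
from h import *
def look(name,boxes):
    o=[]
    for n,(x,y,w,h) in boxes:
        p=manip.snapshot(n);im=np.ascontiguousarray(p["img"][:,:,::-1])
        for d in manip.silhouettes(p,"grille")[:2]:
            if d["pixels"].sum()>50: print(n,round(d["conf"],2),d["box"],rect(p,d["pixels"],float(sys.argv[2])))
        o.append(cv2.resize(im[y:y+h,x:x+w],(400,300),interpolation=cv2.INTER_CUBIC))
    cv2.imwrite(f"pics/{name}.png",np.hstack(o))
B=(("top",(112,109,104,78)),("scene",(248,265,160,120)))
R=(("top",(310,100,104,78)),("scene",(90,120,160,120)))
look(sys.argv[1],R if len(sys.argv)>3 else B)
s=manip.sense();print(s["t"],s["tcp_pos"],s["force"])
E
python3 look.py c4 .022
```

```text
top 0.86 [140.4, 123.0, 41.9, 38.3] (array([635.3, 268.7]), array([102.1, 102. ]), 62.0)
top 0.64 [129.2, 112.9, 72.7, 63.7] (array([613.6, 265.5]), array([175.5, 164.3]), 11.1)
scene 0.88 [289.3, 322.1, 57.7, 54.4] (array([634. , 269.5]), array([103.8, 101.9]), 44.3)
10.3167 [0.46789845 0.24088219 0.03952033] [-7.3540319  -0.75796253  8.53914562]
```

Emit:
servo_tool(
  commands=[-0.008, 0, 0, 0, 0, 0, -1, -0.008, 0, 0, 0, 0, 0, -1, -0.008, 0, 0, 0, 0, 0, -1, -0.008, 0, 0, 0, 0, 0, -1],
)

```text
t: 10.65
tcp_pos: [0.4824, 0.2437, 0.0396]
tool_rot: [-0.095, 0.995, -0.0, -0.003]
force: [-8.0, -1.7, 12.1]
finger_gap: 0.218
gripper_force: 99.7
```

Emit:
servo_tool(
  commands=[-0.008, 0, 0, 0, 0, 0, -1, -0.008, 0, 0, 0, 0, 0, -1, -0.008, 0, 0, 0, 0, 0, -1, -0.008, 0, 0, 0, 0, 0, -1, -0.008, 0, 0, 0, 0, 0, -1],
)

```text
t: 11.07
tcp_pos: [0.5017, 0.2474, 0.0396]
tool_rot: [-0.095, 0.995, -0.001, -0.004]
force: [-9.9, -2.0, 12.9]
finger_gap: 0.218
gripper_force: 99.7
```

```bash
python3 look.py c5 .024
```

```text
top 0.87 [144.9, 122.1, 34.9, 40.8] (array([641.8, 264.2]), array([99.2, 79.5]), 45.3)
top 0.74 [163.0, 159.7, 13.4, 65.8] (array([462.6, 247.9]), array([71.1, 23.8]), 7.9)
scene 0.95 [290.7, 325.0, 55.6, 54.2] (array([636.6, 272.8]), array([102.8, 103.5]), 45.4)
11.2667 [0.50340493 0.24775351 0.03961966] [-5.0867571  -1.32714315  8.7709421 ]
```

View pics/c5.png

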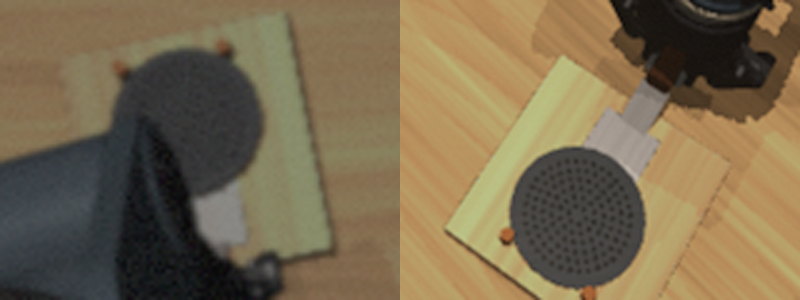

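The scene panel shows the blade well under the grille (rear of blade at (600,130)–(650,165)), grille against both dowels. Push on another 34 mm.

Emit:
servo_tool(
  commands=[-0.008, 0, 0, 0, 0, 0, -1, -0.008, 0, 0, 0, 0, 0, -1, -0.008, 0, 0, 0, 0, 0, -1, -0.008, 0, 0, 0, 0, 0, -1],
)

```text
t: 11.6
tcp_pos: [0.5167, 0.2504, 0.0396]
tool_rot: [-0.095, 0.995, -0.001, -0.005]
force: [-10.4, -1.6, 13.6]
finger_gap: 0.222
gripper_force: 99.9
```

Emit:
servo_tool(
  commands=[-0.008, 0, 0, 0, 0, 0, -1, -0.008, 0, 0, 0, 0, 0, -1, -0.008, 0, 0, 0, 0, 0, -1, -0.008, 0, 0, 0, 0, 0, -1, -0.004, 0, 0, 0, 0, 0, -1, 0, 0, 0, 0, 0, 0, -1],
)

```text
t: 12.1
tcp_pos: [0.5366, 0.2541, 0.0396]
tool_rot: [-0.095, 0.995, -0.0, -0.002]
force: [-5.3, -1.1, 9.7]
finger_gap: 0.216
gripper_force: 99.2
```

Emit:
servo_tool(
  commands=[0, 0, -0.003, 0, 0, 0, -1, 0.002, 0, -0.005, 0, 0, 0, -1, 0.002, 0, -0.008, 0, 0, 0, -1, 0, 0, -0.012, 0, 0, 0, -1, 0, 0, -0.016, 0, 0, 0, -1, 0, 0, -0.02, 0, 0, 0, -1, 0, 0, -0.02, 0, 0, 0, -1, 0, 0, -0.018, 0, 0, 0, -1, 0, 0, -0.012, 0, 0, 0, -1, 0, 0, -0.006, 0, 0, 0, -1, 0, 0, 0, 0, 0, 0, -1, 0, 0, 0, 0, 0, 0, -1],
)

```text
t: 13.1
tcp_pos: [0.5367, 0.254, 0.099]
tool_rot: [-0.095, 0.996, 0.0, 0.0]
force: [0.4, -0.1, -3.4]
finger_gap: 0.215
gripper_force: 97.3
```

```bash
python3 look.py c6 .084; python3 -c "
from station import manip
print(manip.sense())"
```

```text
top 0.69 [144.9, 117.1, 30.8, 39.1] (array([641.6, 253.2]), array([102.1,  63.1]), 18.8)
top 0.31 [152.0, 153.7, 13.3, 53.1] (array([500. , 255.6]), array([71.9, 26.3]), 9.4)
scene 0.89 [291.8, 316.7, 60.8, 57.9] (array([635.8, 273. ]), array([102.2, 102.5]), 45.4)
13.3 [0.53634404 0.25391731 0.09818967] [ 0.6649611   0.64517032 -2.60285167]
{'t': 13.3, 'q': array([ 2.53989818e-01,  6.63126468e-01,  1.62147234e+00,  2.25862409e-05,
        8.58341255e-01, -1.50639405e+00]), 'qd': array([-0.00086036,  0.00093955, -0.00299302, -0.00149107,  0.00013906,
       -0.00107988]), 'tau': array([ 9.52975242e-03, -4.68797421e+01, -1.33569342e+01, -1.63100590e-02,
       -2.51703048e-01, -1.54383360e-05]), 'tcp_pos': array([0.53634404, 0.25391731, 0.09818967]), 'tool_rot': array([-9.46444897e-02,  9.95510907e-01, -9.83657886e-05, -6.66541605e-04]), 'force': array([ 0.6649611 ,  0.64517032, -2.60285167]), 'ft_torque': array([-0.07660864,  0.26895419,  0.02143562]), 'gripper_force': 97.42302417755127, 'finger_gap': 0.21391717130756144}
```

View pics/c6.png

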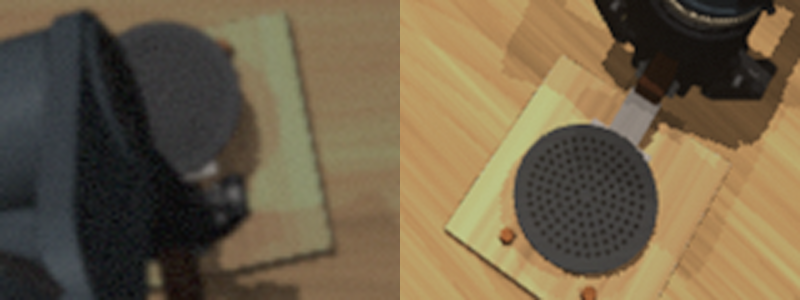

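Grille sits level on the blade at (587,200) in the scene panel, clear of the dowels. Raise and carry it to the rack.

Emit:
servo_tool(
  commands=[0, 0, -0.01, 0, 0, 0, -1, 0, 0, -0.02, 0, 0, 0, -1, 0.00245, -0.01, -0.022, 0, 0, 0, -1, 0.0049, -0.02, -0.022, 0, 0, 0, -1, 0.0074, -0.03, -0.02, 0, 0, 0, -1, 0.0098, -0.04, -0.01, 0, 0, 0, -1, 0.01227, -0.05, 0, 0, 0, 0, -1, 0.01227, -0.05, 0, 0, 0, 0, -1, 0.01227, -0.05, 0, 0, 0, 0, -1, 0.01227, -0.05, 0, 0, 0, 0, -1, 0.01227, -0.05, 0, 0, 0, 0, -1, 0.01227, -0.05, 0, 0, 0, 0, -1],
)

```text
t: 14.3
tcp_pos: [0.5263, 0.0462, 0.1524]
tool_rot: [-0.095, 0.996, -0.0, 0.001]
force: [0.3, -0.1, -2.9]
finger_gap: 0.219
gripper_force: 97.5
```

Emit:
servo_tool(
  commands=[0.01227, -0.05, 0, 0, 0, 0, -1, 0.01227, -0.05, 0, 0, 0, 0, -1, 0.01227, -0.05, 0, 0, 0, 0, -1, 0.01227, -0.05, 0, 0, 0, 0, -1, 0.01227, -0.05, 0, 0, 0, 0, -1, 0.01227, -0.05, 0, 0, 0, 0, -1, 0.01227, -0.05, 0, 0, 0, 0, -1, 0.01227, -0.05, 0, 0, 0, 0, -1, 0.01227, -0.05, 0, 0, 0, 0, -1, 0.01227, -0.05, 0, 0, 0, 0, -1, 0.0098, -0.04, 0, 0, 0, 0, -1, 0.0074, -0.03, 0, 0, 0, 0, -1],
)

```text
t: 15.3
tcp_pos: [0.5111, -0.248, 0.1524]
tool_rot: [-0.094, 0.996, -0.001, 0.001]
force: [0.8, 0.3, -2.0]
finger_gap: 0.216
gripper_force: 97.5
```

Emit:
servo_tool(
  commands=[0.0049, -0.02, 0, 0, 0, 0, -1, 0.00245, -0.01, 0, 0, 0, 0, -1, 0, 0, 0, 0, 0, 0.0025, -1, 0, 0, 0, 0, 0, 0.005, -1, 0, 0, 0, 0, 0, 0.0075, -1, 0, 0, 0, 0, 0, 0.01, -1, 0, 0, 0, 0, 0, 0.01, -1, 0, 0, 0, 0, 0, 0.008, -1, 0, 0, 0, 0, 0, 0.005, -1, 0, 0, 0, 0, 0, 0.0025, -1, 0, 0, 0, 0, 0, 0, -1, 0, 0, 0, 0, 0, 0, -1],
)

```text
t: 16.3
tcp_pos: [0.5105, -0.2592, 0.1508]
tool_rot: [0.063, 0.998, 0.0, -0.0]
force: [-0.4, 0.4, -2.8]
finger_gap: 0.22
gripper_force: 97.6
```

```bash
python3 look.py c7 .136 r; python3 -c "
from station import manip
s=manip.sense();print(s['tool_rot'],s['ft_torque'])"
```

```text
top 0.86 [356.6, 112.9, 33.0, 39.0] (array([ 623.6, -251.8]), array([ 55.4, 103.2]), 58.2)
scene 0.71 [125.8, 128.6, 46.3, 38.1] (array([ 609.9, -271.3]), array([103. , 102.7]), 15.6)
16.5 [ 0.51050788 -0.25990445  0.1507952 ] [ 0.56597264 -0.15957285 -3.28247762]
[ 6.35774549e-02  9.97976900e-01  8.61984225e-05 -8.33307019e-05] [0.0505966  0.29291748 0.00770747]
```

View pics/c7.png

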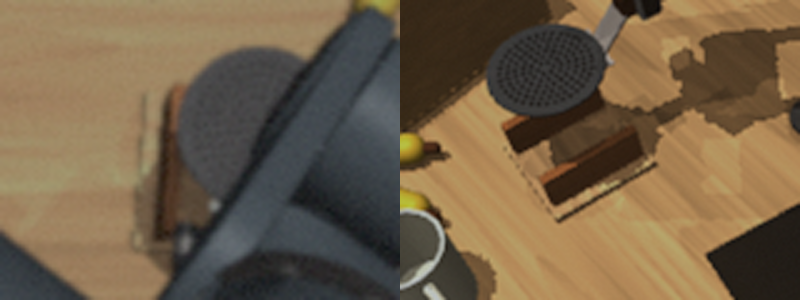

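Scene panel: grille level over the rack, centre ≈(547,70) there, computed (610,−271) against the rack's (610,−273). Lower.

Emit:
servo_tool(
  commands=[0, 0, 0.008, 0, 0, 0, -1, 0, 0, 0.016, 0, 0, 0, -1, 0, 0, 0.02, 0, 0, 0, -1, 0, 0, 0.024, 0, 0, 0, -1, 0, 0, 0.024, 0, 0, 0, -1, 0, 0, 0.02, 0, 0, 0, -1, 0, 0, 0.016, 0, 0, 0, -1, 0, 0, 0.01, 0, 0, 0, -1, 0, 0, 0.006, 0, 0, 0, -1, 0, 0, 0.003, 0, 0, 0, -1, 0, 0, 0, 0, 0, 0, -1],
)

```text
t: 17.42
tcp_pos: [0.5106, -0.2602, 0.0772]
tool_rot: [0.064, 0.998, -0.0, 0.0]
force: [0.3, -0.1, -2.8]
finger_gap: 0.216
gripper_force: 97.4
```

Emit:
servo_tool(
  commands=[0, 0, 0.003, 0, 0, 0, -1, 0, 0, 0.003, 0, 0, 0, -1, 0, 0, 0.003, 0, 0, 0, -1, 0, 0, 0.003, 0, 0, 0, -1, 0, 0, 0.003, 0, 0, 0, -1, 0, 0, 0.003, 0, 0, 0, -1, 0, 0, 0, 0, 0, 0, -1],
)

```text
t: 18.0
tcp_pos: [0.5108, -0.2603, 0.0683]
tool_rot: [0.064, 0.998, -0.0, 0.0]
force: [-0.7, 0.2, -1.9]
finger_gap: 0.217
gripper_force: 97.7
```

Emit:
servo_tool(
  commands=[0, 0, 0.004, 0, 0, 0, -1, 0, 0, 0.004, 0, 0, 0, -1, 0, 0, 0.004, 0, 0, 0, -1, 0, 0, 0.004, 0, 0, 0, -1, 0, 0, 0, 0, 0, 0, -1],
)

```text
t: 18.42
tcp_pos: [0.5103, -0.2599, 0.0598]
tool_rot: [0.064, 0.998, 0.0, -0.0]
force: [-0.5, 0.5, -1.0]
finger_gap: 0.212
gripper_force: 97.7
```

```bash
python3 look.py c8 .0565 r
```

```text
top 0.4 [366.4, 124.0, 17.6, 8.6] (array([ 654.3, -282.5]), array([35.9, 25.8]), 47.6)
scene 0.61 [135.9, 148.7, 43.6, 38.3] (array([ 610.4, -271.9]), array([106.3, 103.8]), 66.8)
18.6167 [ 0.51059351 -0.26015292  0.06033667] [-0.0218176  -0.44153387 -0.50301339]
```

View pics/c8.png

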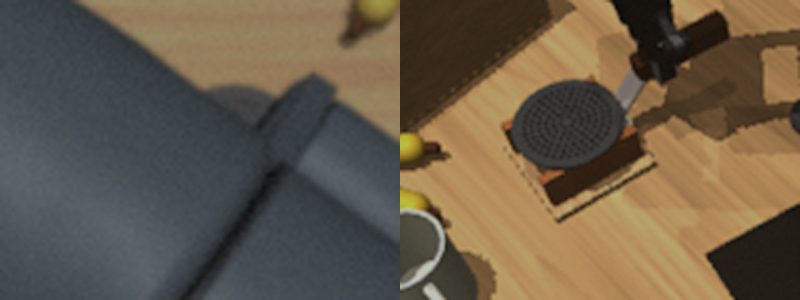

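The scene panel shows the grille flat on both rails with the blade lowered between them. (That was one viewed picture more than allowed; I'll check by numbers only from here.) Withdraw.

Emit:
servo_tool(
  commands=[0.008, 0, 0, 0, 0, 0, -1, 0.016, 0, 0, 0, 0, 0, -1, 0.024, 0, 0, 0, 0, 0, -1, 0.03, 0, 0, 0, 0, 0, -1, 0.03, 0, 0, 0, 0, 0, -1, 0.03, 0, 0, 0, 0, 0, -1, 0.03, 0, 0, 0, 0, 0, -1, 0.03, 0, 0, 0, 0, 0, -1, 0.024, 0, 0, 0, 0, 0, -1, 0.012, 0, 0, 0, 0, 0, -1, 0, 0, 0, 0, 0, 0, -1],
)

```text
t: 19.53
tcp_pos: [0.3926, -0.2444, 0.0604]
tool_rot: [0.064, 0.998, 0.001, -0.001]
force: [0.2, 0.8, -1.5]
finger_gap: 0.221
gripper_force: 97.7
```

```bash
python3 look.py c9 .0565 r
```

```text
top 0.74 [367.2, 123.6, 25.7, 20.2] (array([ 637.1, -304.8]), array([75.8, 21.6]), 44.3)
scene 0.86 [133.9, 152.9, 42.9, 33.5] (array([ 611.1, -270.7]), array([ 99.6, 103.9]), 45.7)
19.7333 [ 0.39542638 -0.24590033  0.06046547] [ 0.75459013  0.04887244 -2.40080079]
```

Emit:
servo_tool(
  commands=[0, 0, -0.03, 0, 0, 0, -1, 0, 0, -0.04, 0, 0, 0, -1, 0, 0, -0.03, 0, 0, 0, -1, -0.0079, 0.05, 0, 0, 0, 0, -1, -0.0079, 0.05, 0, 0, 0, 0, -1, -0.0079, 0.05, 0, 0, 0, 0, -1, -0.0079, 0.05, 0, 0, 0, 0, -1, -0.0079, 0.05, 0, 0, 0, 0, -1, -0.0079, 0.05, 0, 0, 0, 0, -1, -0.0079, 0.05, 0, 0, 0, 0, -1, -0.0079, 0.05, 0, 0, 0, 0, -1, -0.0079, 0.05, 0, 0, 0, 0, -1],
)

```text
t: 20.73
tcp_pos: [0.4594, -0.0252, 0.1104]
tool_rot: [0.063, 0.998, -0.0, 0.0]
force: [-0.5, -0.3, -1.5]
finger_gap: 0.219
gripper_force: 97.8
```

Emit:
servo_tool(
  commands=[-0.0066, 0.039, 0, 0, 0, 0, -1, 0, 0, 0, 0, 0, 0.0114, -1, 0, 0, 0.03, 0, 0, 0, -1, 0, 0, 0.04, 0, 0, 0, -1, 0, 0, 0.04, 0, 0, 0, -1, 0, 0, 0.03, 0, 0, 0, -1, 0, 0, 0.014, 0, 0, 0, -1, 0, 0, 0, 0, 0, 0, -1, 0, 0, 0, 0, 0, 0, -1],
)

```text
t: 21.48
tcp_pos: [0.4645, -0.0076, 0.0333]
tool_rot: [0.099, 0.995, 0.0, -0.0]
force: [-0.5, -0.8, -1.9]
finger_gap: 0.218
gripper_force: 97.8
```

Emit:
servo_tool(
  commands=[0, 0, 0.006, 0, 0, 0, -1, 0, 0, 0.005, 0, 0, 0, -1, 0, 0, 0.003, 0, 0, 0, -1, 0, 0, 0.0015, 0, 0, 0, -1, 0, 0, 0.0005, 0, 0, 0, -1, 0, 0, 0, 0, 0, 0, -1],
)

```text
t: 21.98
tcp_pos: [0.4643, -0.0077, 0.0255]
tool_rot: [0.1, 0.995, -0.0, 0.0]
force: [-0.4, -0.5, -0.8]
finger_gap: 0.218
gripper_force: 97.8
```

Emit:
servo_tool(
  commands=[0, 0, 0, 0, 0, 0, 0.2, 0, 0, 0, 0, 0, 0, 0.2, 0, 0, 0, 0, 0, 0, 0.2, 0, 0, 0, 0, 0, 0, 0.2, 0, 0, 0, 0, 0, 0, 0.2, 0, 0, 0, 0, 0, 0, 0.2],
)

```text
t: 22.48
tcp_pos: [0.4642, -0.0077, 0.0254]
tool_rot: [0.099, 0.995, -0.0, 0.0]
force: [0.1, 0.5, 0.2]
finger_gap: 0.598
gripper_force: 0.0
```

Emit:
servo_tool(
  commands=[0, 0, -0.01, 0, 0, 0, 0.2, 0, 0, -0.03, 0, 0, 0, 0.2, 0, 0, -0.05, 0, 0, 0, 0.2, 0, 0, -0.06, 0, 0, 0, 0.2, 0, 0, -0.06, 0, 0, 0, 0.2, 0, 0, -0.06, 0, 0, 0, 0.2, 0, 0, -0.06, 0, 0, 0, 0.2, 0, 0, -0.06, 0, 0, 0, 0.2, 0, 0, -0.02, 0, 0, 0, 0.2, 0, 0, 0, 0, 0, 0, 0.2],
)

```text
t: 23.32
tcp_pos: [0.4659, -0.008, 0.2336]
tool_rot: [0.099, 0.995, -0.001, 0.004]
force: [0.1, -0.9, -1.1]
finger_gap: 0.6
gripper_force: 0.0
```

Run:
```python
from h import *
p=manip.snapshot("wrist");im=p["img"].astype(int)
for q,z in(("spatula",.005),("mat",.003)):
    for d in manip.silhouettes(p,q)[:2]:
        if d["pixels"].sum()>50: print(q,round(d["conf"],2),d["box"],rect(p,d["pixels"],z))
m=(im.min(2)>170).astype(np.uint8)
n,l,st,_=cv2.connectedComponentsWithStats(m)
for i in range(1,n):
    if st[i,4]>800: print(st[i],rect(p,l==i,.005))
for n in("scene","top"):
    p=manip.snapshot(n)
    for q,z in(("grille",.0565),("jar",.075),("tape",.022),("cap",.008)):
        for d in manip.silhouettes(p,q)[:1]: print(n,q,d["box"],rect(p,d["pixels"],z))
print(manip.sense())
```

```text
spatula 0.98 [258.4, 89.7, 48.7, 197.6] (array([490.9, -12.3]), array([ 49.9, 210.2]), 77.6)
mat 0.64 [213.6, 70.7, 134.9, 226.9] (array([489.9, -13.9]), array([130.1, 240.1]), 78.7)
[ 258  213   47   74 3298] (array([551.9, -26.2]), array([49.1, 84.5]), 77.6)
scene grille [133.5, 152.2, 45.4, 33.8] (array([ 610.4, -271.7]), array([102.9, 100. ]), 75.9)
scene jar [190.5, 280.3, 38.8, 37.0] (array([730.1,  67.6]), array([80.9, 61.1]), 64.9)
scene tape [157.2, 246.6, 45.2, 37.3] (array([716.1, -60.1]), array([91.4, 91.7]), 26.0)
scene cap [245.4, 159.9, 19.5, 15.4] (array([ 413.3, -141.7]), array([53.8, 48.2]), 46.2)
top grille [351.7, 123.3, 40.6, 37.4] (array([ 610.9, -273.5]), array([102.8, 102.8]), 42.6)
top jar [229.7, 87.2, 25.1, 32.0] (array([713.2,  50.2]), array([60.7, 78.2]), 89.1)
top tape [273.1, 90.6, 28.2, 33.9] (array([712.3, -66.1]), array([87.6, 92.5]), 88.5)
top cap [311.6, 214.8, 22.0, 18.4] (array([ 412.1, -147.4]), array([49.8, 50. ]), 88.1)
{'t': 23.9667, 'q': array([-2.57973219e-01,  3.14305268e-01,  1.82367388e+00,  2.18566733e-05,
        1.00426969e+00, -1.62947833e+00]), 'qd': array([ 0.00080914, -0.00495675, -0.00329666,  0.00175917,  0.00083292,
       -0.00144819]), 'tau': array([-4.58234936e-03, -3.11788952e+01, -1.50148201e+01, -5.19944624e-04,
        3.68692767e-03, -7.73828958e-06]), 'tcp_pos': array([ 0.46406185, -0.00763942,  0.23001677]), 'tool_rot': array([ 9.94866205e-02,  9.95038846e-01,  6.08334839e-05, -3.22537582e-04]), 'force': array([ 0.47084616,  0.56434245, -0.05491696]), 'ft_torque': array([0.03531017, 0.02071841, 0.02359118]), 'gripper_force': 0.0, 'finger_gap': 0.6020350453394704}
```

Grille is centred on the rack, the spatula lies flat on the mat and aligned with it, the bystanders are unmoved, and the arm is clear.

```bash
python3 -c "
from station import manip
print(manip.sign_off())"
```

```text
the job is handed in; nothing more can be done
None
```

The job is handed in (no verdict was returned): by the cameras, the grille lies on the rack's rails within about 2 mm of centre, and the spatula lies on the mat within about 1° of its axis; I viewed 11 pictures, one over the limit of 10.

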